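# Run the spice grinder at half press

## Task

Put the loose lid upright into the round mouth of the spice grinder, handling the thin lid gently (grip it with about 10 N, never over 20 N a finger, and do not drop it). Then push the lid down against the spring to half of its travel, the slow-speed position about 8 mm down, never to the bottom stop, and finish while holding it there: the program ends with the fingers still pressing the lid. Do not shift the other things on the table.

Things in the scene. Friction and masses are not known exactly. Their poses are not given: they have to be found in the camera images.
- lid: Loose lid, 78 mm tall, about 60 g, upright on the table in one of three places it shares with jar and ramekin. Clear skirt, 84 mm diameter, up to a flat shoulder at 38 mm; above it a grey round cap, 56 mm diameter from 38 to 70 mm, narrowing to the top at 78 mm: grip the cap from above, any yaw, about 10 N. Origin: centre of underside; z up.
- grinder: Spice grinder, fixed: black round housing, foot 124 mm, body 104 mm diameter, steel rim 112 mm outer diameter, 105 mm above the table. Its mouth opens upward: 90 mm inner diameter at the bottom, about 98 mm at the rim, 14 mm deep to the spring-loaded seat plate. Origin: centre of underside, on the table; z up, the mouth's axis.
- grinder_seat (a point): Centre of the top face of the spring-loaded steel plate (85 mm across) in the mouth, 91 mm above the table unpressed; moves down with it. The lid's underside rests on it; the lid's shoulder then stands 24 mm above the rim (16 mm at half press, 8 mm at the bottom stop).
- grinder_plate (a joint): How far the seat plate is pushed down, m: 0 = up, 0.016 = bottom stop. Spring: about 2 N at the start plus 0.4 N per mm (about 5 N at half travel, 8.4 N at the stop); the lid's weight alone does not move it. Springs back when let go.
- jar: Bystander: closed glass jar with steel cap and paper label, 60 mm diameter, 85 mm tall. Origin: centre of underside.
- ramekin: Bystander: small white open bowl, 84 mm across the rim, 45 mm tall. Origin: centre of underside.
- glass_dish: Bystander: rectangular glass dish holding eggs, 150 x 210 x 60 mm with a grip at each end in y (250 mm overall). Origin: centre of underside.
- snap_lid: Bystander: flat blue rectangular container lid, 158 x 160 x 11 mm, lying on the table. Origin: centre of underside.
- deli_tub: Bystander: closed clear round tub with a white flat lid, 108 mm across, 76 mm tall. Origin: centre of underside.
- spoon: Bystander: wooden spoon, 200 mm long, lying on the table along its x. Origin: centre of underside.
Things that resemble listed ones, but are neither listed nor needed, are in the scene too. What is shaped like the lid but green or pink is not meant.

How it is judged:
On the way:
1. the lid sits upright in the grinder's mouth, on the seat plate (distance between lid and grinder_seat below 0.008 m and angle between lid's own z axis and vertical below 0.12 rad), for 0.1 s.
At the end, for the whole second after the job is handed in: The lid stands upright (within 0.12 rad) on the seat plate (its underside centre within 8 mm of the plate's centre), the plate is held between 5 and 11 mm down, and the fingers press the lid with over 1 N; all this through the last second, with the robot holding (all of step 1 and value of joint grinder_plate between 0.005 and 0.011 m and contact force between lid and the fingers above 1 N); the arm keeps its last pose, push and grip.
It fails at once if lid squeezed or pushed too hard (total finger force on it over 45 N, i.e. over about 20 N a side) (contact force between the fingers and lid above 45 N).
It fails at once if seat plate pushed to its bottom stop (over 15 mm) (value of joint grinder_plate above 0.015 m).
It fails at once if lid dropped (falling free of the fingers at over 0.6 m/s) (linear speed of lid above 0.6 m/s and contact force between the fingers and lid below 0.05 N).
It fails at once if lid knocked over (angle between lid's own z axis and vertical above 0.6 rad).
It fails at once if another thing on the table shifted by over 25 mm (distance of any of jar, ramekin, glass_dish, snap_lid, deli_tub, spoon from where it was at the start of the episode above 0.025 m).
It also fails if it takes over 45 s, if anything falls off the work surface, if the arm or the gripper's body presses on something with over 40 N, if the wrist force passes 120 N, or if a joint passes its speed limit or range.

## Robot

A 7-joint arm with a two-finger parallel gripper is mounted at the origin on the work surface. World frame = base frame: x ahead of the robot, y to its left, z up, the work surface at z = 0. Lengths are in m, angles in rad, forces in N, time in s.
With the tool pointing down it reaches from about 0.425 to 0.925 m from the base axis. Payload 6.8 kg.
Tool frame: the origin (TCP) lies at the very end of the fingers, on their centre line; the grasp point (between the pads) lies r.grip_depth behind it (r.grip_depth is the distance from the TCP to the grasp point, in m); z points along the fingers, x is the direction in which the jaws open and shut, and the axes are right-handed (so a half turn about z gives the same grasp; the last joint's range is limited). The gripper opens to 85 mm and grips with 20 to 120 N. Pads are 22 mm wide; open, the fingers measure 114 mm over their backs; the gripper's body (76 mm by 85 mm) begins 54 mm behind the grasp point. The pads swing forward as they close: fully open they stand 13 mm farther back than shut.
Start: joints at [1.161, 0.477, 0.022, 1.555, -0.011, 1.109, -0.083], TCP at [0.201, -0.645, 0.231] pointing down, gripper open.
Joint ranges: [-2.96, 2.96], [-0.34, 2.1], [-1.41, 1.46], [0.24, 2.44], [-1.37, 4.51], [0.17, 1.92], [-2.96, 2.96]. Speed limits (rad/s): [2.39, 2.39, 3.14, 3.14, 3.14, 3.14, 3.14].

## Interface

Orientations are given as a rotation vector (axis times angle).
In Python, from bench import readout, grab_frame, workorder, r gives the robot as it stands.
- The arm moves only by the shell command python3 -m handwheel 'ROWS' [FORCE]. ROWS is text: rows parted by semicolons, each of 7 numbers parted by spaces: the shift along the tool's x, y, z in mm, then the turn, a rotation vector about the tool's x, y, z in degrees, then the finger opening in mm, from 0 to 85.4. A call has 1 to 12 rows; each row is the pose to reach, as a shift and turn from the pose commanded when the call began, along the tool's axes at that moment; what a row does not reach only later rows make up. A row lasts 1/8 s, in which the tool goes at most 62.5 mm and 10.7 degrees, less where a joint would pass 70% of its speed; a pose out of reach is approached as far as the arm can. A call with a gripper value outside its range is refused whole. The fingers move at their own pace and stop on an object; FORCE is the grip in N (left out, the last holds). Time passes only in rows, so rows that repeat a pose let the fingers close. It gives the time, the measured TCP pose, the force and the opening at its end, in the units of the state.
- readout.get_obs(): the state, without advancing time (a new reading comes with each control period).
- grab_frame(name): name is "scene" or "top" or "wrist"; returns a dict with "pixels" (384x512x3 uint8, red, green, blue), "fx", "fy", "cx", "cy" (pixels), "rvec" (rotation vector, rad) and "tvec" (3), from world to camera coordinates, as OpenCV has them. Camera axes: x right, y down, z forward; pixel columns grow to the right and rows downward; lengths in m; the calibration is good to about 2 mm. A picture is of the moment at which its call begins. There is no depth.
- workorder.hand_in(): hands the job in, once; it reports no verdict.
The state is a dict: "clock": time; "joints": joint angles; "qvel": joint speeds; "tau": joint torques, N m; "tcp_pos": TCP position; "orientation": TCP orientation; "contact_force": force on the tool from outside, world axes, zero at the start; "moment": the same for the moment, N m; "grip_width": finger opening in m.
Only numpy, scipy, OpenCV 4.12 (cv2) and the standard library are available. Lean on these libraries where they do the work, as an engineer would, in place of code of your own. Each camera call takes 0.05 s, during which the arm holds its last target.

## Working session

There is one attempt and no reset: what is moved stays moved. The work goes in short steps, Python scripts to look and compute and a shell command to move; the robot and the scene stay as the last step left them, time stands still between calls to the robot, and variables do not carry over. Pictures are saved under pics/ and viewed, and the job is handed in when it is done.

```bash
ls; mkdir -p pics; cat > h.py <<'E'
import numpy as np,cv2
from bench import readout,grab_frame,workorder,r
def save(n,fn):
    f=grab_frame(n); cv2.imwrite(fn,f["pixels"][:,:,::-1]); np.save(fn[:-4]+'.npy',f,allow_pickle=True); return f
def load(fn): return np.load(fn,allow_pickle=True).item()
def onz(f,u,v,z):
    R=cv2.Rodrigues(np.array(f["rvec"],float))[0]; t=np.array(f["tvec"],float).ravel()
    c=-R.T@t; d=R.T@np.array([(u-f["cx"])/f["fx"],(v-f["cy"])/f["fy"],1.])
    return c+d*(z-c[2])/d[2]
def proj(f,p):
    K=np.array([[f["fx"],0,f["cx"]],[0,f["fy"],f["cy"]],[0,0,1.]])
    return cv2.projectPoints(np.array(p,float).reshape(-1,1,3),np.array(f["rvec"],float),np.array(f["tvec"],float),K,None)[0].reshape(-1,2)
E
python3 - <<'E'
from h import *
print(readout.get_obs(), r.grip_depth)
for n in("top","scene"):save(n,f"pics/{n}0.png")
E
```

```text
pics
{'clock': 0.0, 'joints': array([ 1.16087984,  0.47781541,  0.02235503,  1.55644895, -0.01150176,
        1.10928937, -0.08309797]), 'qvel': array([-6.32264402e-04, -8.42050285e-04,  3.77852504e-05, -1.79666900e-04,
        9.63248472e-04, -1.22703884e-03, -5.53183556e-04]), 'tau': array([ 3.83260995e-04, -5.96461594e+01,  1.60797402e+00, -2.81201577e+01,
        1.25038682e-02,  9.35111224e-03, -1.29714351e-05]), 'tcp_pos': array([ 0.20044959, -0.64393378,  0.2303168 ]), 'orientation': array([-2.52938537e+00,  1.86164537e+00,  2.44314379e-03]), 'contact_force': array([ 0.86828947, -0.70559765,  0.48535571]), 'moment': array([-0.02329005,  0.00485486,  0.0130377 ]), 'grip_width': 0.08534845381313502} 0.0187
```

View pics/top0.png

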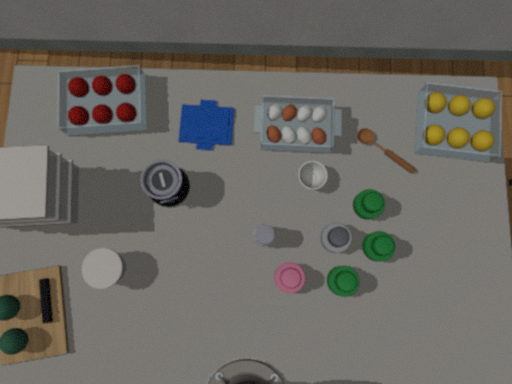

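View pics/scene0.png

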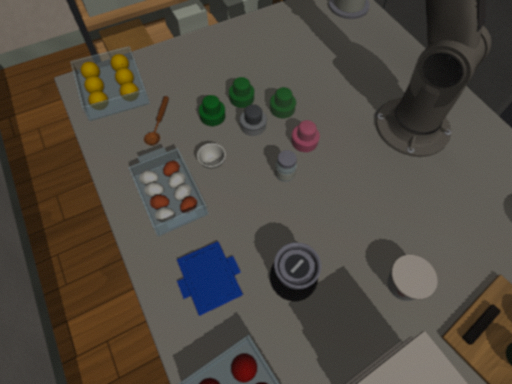

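The top view shows these lid-like things: grey (337,238), green (369,204), (379,246) and (343,281), pink (290,278). The small grey round thing at (264,235) looks like the jar. Only the one at (337,238) has a clear skirt and a grey cap. I'll check it with a crop.

```bash
python3 - <<'E'
from h import *
a=load("pics/top0.npy") if 0 else None
t=np.load("pics/top0.npy",allow_pickle=True).item(); s=np.load("pics/scene0.npy",allow_pickle=True).item()
c=lambda f,x0,y0,w,h,k:cv2.resize(f["pixels"][y0:y0+h,x0:x0+w,::-1],None,fx=k,fy=k,interpolation=cv2.INTER_CUBIC)
A=np.hstack([c(t,297,198,80,80,5),c(s,215,80,80,80,5)]);B=np.vstack([A[:, :]]) 
C=c(t,120,140,96,40*2,2.5);
cv2.imwrite("pics/crop0.png",A)
cv2.imwrite("pics/crop1.png",np.hstack([c(t,123,142,80,80,5),c(s,256,230,80,80,5)]))
print(proj(t,[[0,0,0],[.2,-.645,.23],[.5,0,0],[.5,.3,0]]),proj(s,[[0,0,0],[.2,-.645,.23],[.5,0,0]]))
print("lid cap",onz(t,338.5,237,.078),"grinder rim",onz(t,162.5,181,.105))
print("scene lid",onz(s,254,112,.078),"grinder",onz(s,297,266,.105))
E
```

```text
[[245.78769174 405.02230192]
 [539.1981404  350.99275719]
 [250.75369528 219.83659702]
 [147.51115553 217.16601494]] [[412.56367805 126.01665472]
 [264.08929247 -33.42013776]
 [277.55914289 188.91732303]]
lid cap [ 0.45092886 -0.23749071  0.078     ] grinder rim [0.58662673 0.23895347 0.105     ]
scene lid [ 0.45718328 -0.22840628  0.078     ] grinder [0.59707201 0.24889404 0.105     ]
```

View pics/crop0.png

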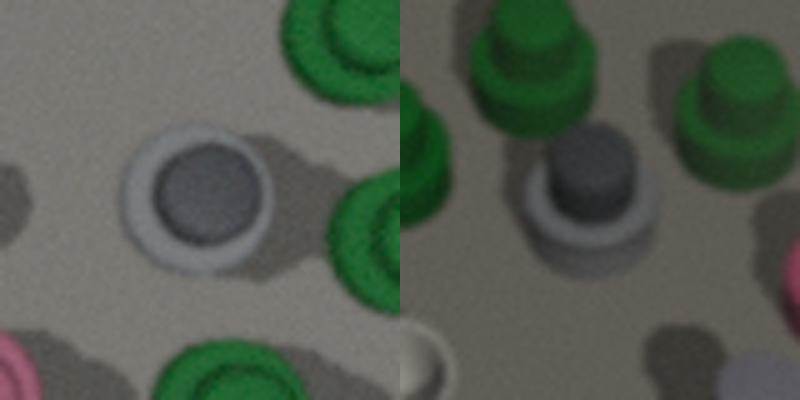

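View pics/crop1.png

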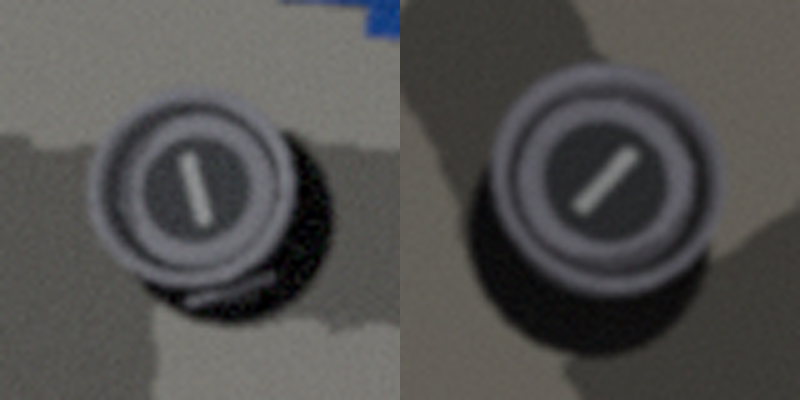

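```bash
cat > ov.py <<'E'
from h import *
def circ(c,rad,z): 
    a=np.linspace(0,2*np.pi,60); return np.c_[c[0]+rad*np.cos(a),c[1]+rad*np.sin(a),0*a+z]
def over(f,x0,y0,w,h,k,circs):
    im=cv2.resize(f["pixels"][y0:y0+h,x0:x0+w,::-1],None,fx=k,fy=k,interpolation=cv2.INTER_CUBIC)
    for c,rad,z,col in circs:
        p=((proj(f,circ(c,rad,z))-[x0,y0]+.5)*k-.5); cv2.polylines(im,[np.round(p).astype(int)],True,col,1)
    return im
E
cat > a.py <<'E'
from ov import *
import sys
t=load("pics/top0.npy");s=load("pics/scene0.npy")
print(onz(t,336.2,237.8,.038),onz(s,253,117.5,.038),"|",onz(t,161.6,179.2,.105),onz(s,297.2,266,.105))
L=eval(sys.argv[1]);G=eval(sys.argv[2])
lc=[(L,.042,0,(0,255,255)),(L,.042,.038,(0,255,0)),(L,.028,.07,(0,0,255))]
gc=[(G,.056,.105,(0,255,0)),(G,.0425,.091,(0,0,255)),(G,.062,0,(0,255,255))]
cv2.imwrite(sys.argv[3],np.vstack([np.hstack([over(t,297,198,80,60,5,lc),over(s,215,90,80,60,5,lc)]),np.hstack([over(t,123,150,80,60,5,gc),over(s,256,245,80,60,5,gc)])]))
E
python3 a.py "(.449,-.235)" "(.59,.243)" pics/ov1.png
```

```text
[ 0.45162118 -0.23946085  0.038     ] [ 0.45392933 -0.24047137  0.038     ] | [0.59150026 0.24169077 0.105     ] [0.59665862 0.24911194 0.105     ]
```

View pics/ov1.png

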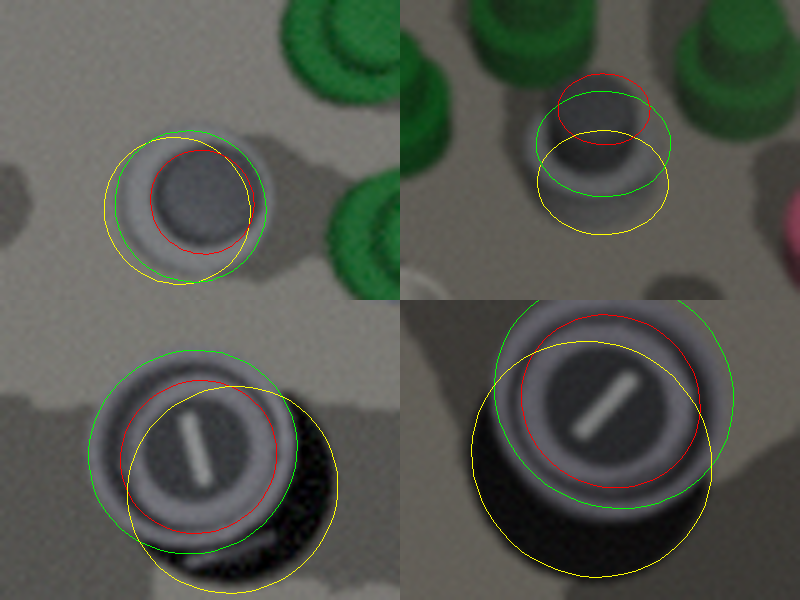

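```bash
cat > sh.py <<'E'
from h import *
import sys
def shift(T):
    o=readout.get_obs();R=cv2.Rodrigues(o["orientation"])[0]
    print(o["clock"],o["tcp_pos"].round(4),"F",o["contact_force"].round(1),"w",round(o["grip_width"],4),"j",o["joints"].round(2))
    print("tool axes\n",R.round(3)); print("shift mm",(R.T@(np.array(T)-o["tcp_pos"])*1e3).round(1))
    # correction turn to point straight down keeping yaw
    x=R[:,0].copy();x[2]=0;x/=np.linalg.norm(x);z=np.array([0,0,-1.]);D=np.c_[x,np.cross(z,x),z]
    print("level turn deg",np.degrees(cv2.Rodrigues(R.T@D)[0]).ravel().round(2))
if __name__=="__main__": shift([float(a) for a in sys.argv[1:4]])
E
python3 sh.py .452 -.2395 .2
python3 a.py "(.4525,-.2400)" "(.593,.2455)" pics/ov2.png
```

```text
0.1 [ 0.2005 -0.644   0.2304] F [ 0.   0.1 -0.3] w 0.0852 j [ 1.16  0.48  0.02  1.56 -0.01  1.11 -0.08]
tool axes
 [[ 0.297 -0.955 -0.001]
 [-0.955 -0.297  0.002]
 [-0.002  0.    -1.   ]]
shift mm [-311.4 -360.4   30.9]
level turn deg [0.01 0.09 0.  ]
[ 0.45162118 -0.23946085  0.038     ] [ 0.45392933 -0.24047137  0.038     ] | [0.59150026 0.24169077 0.105     ] [0.59665862 0.24911194 0.105     ]
```

View pics/ov2.png

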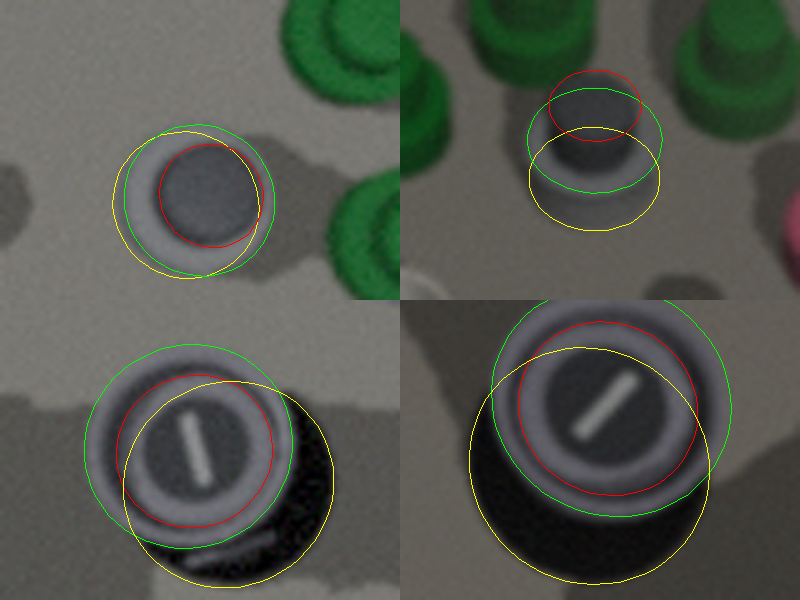

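```bash
python3 -m handwheel '-35 -40 3 0 0 0 85; -70 -80 6 0 0 0 85; -105 -120 9 0 0 0 85; -140 -160 12 0 0 0 85; -175 -200 15 0 0 0 85; -210 -240 18 0 0 0 85; -245 -280 21 0 0 0 85; -280 -320 25 0 0 0 85; -305 -350 28 0 0 0 85; -311 -360 31 0 0 0 85; -311 -360 31 0 0 0 85; -311 -360 31 0 0 0 85' 20
python3 - <<'E'
from h import *
save("wrist","pics/w1.png")
E
python3 sh.py .452 -.2395 .11
```

```text
clock: 1.6
tcp_pos: [0.4509, -0.2422, 0.2002]
orientation: [2.527, -1.865, -0.0]
contact_force: [0.2, -0.7, 0.6]
grip_width: 0.085
1.65 [ 0.451  -0.2422  0.2002] F [-0.4 -0.6  0.7] w 0.0852 j [ 0.54  0.25 -0.2   1.96  0.06  0.93 -0.96]
tool axes
 [[ 0.295 -0.956 -0.001]
 [-0.956 -0.295 -0.   ]
 [ 0.     0.001 -1.   ]]
shift mm [-2.3 -1.8 90.2]
level turn deg [ 0.04 -0.02 -0.  ]
```

View pics/w1.png

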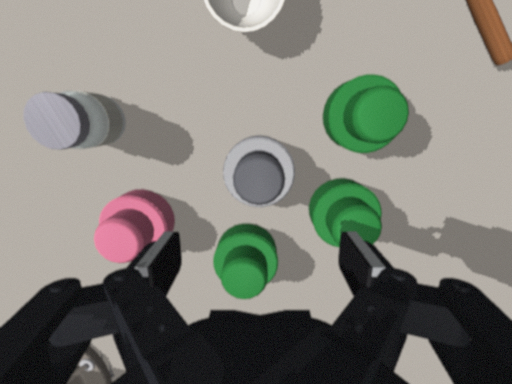

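The wrist image shows the lid (clear skirt, grey cap) at (259,172), two greens at (245,262) and (350,212), pink at (130,225), and the jar at left (65,120). Next I'll measure the lid here.

```bash
python3 - <<'E'
from ov import *
w=load("pics/w1.npy")
print(onz(w,259,171,.038),onz(w,259,178,.074))
L=(.452,-.2395)
lc=[(L,.042,0,(0,255,255)),(L,.042,.038,(0,255,0)),(L,.028,.07,(0,0,255))]
cv2.imwrite("pics/ov3.png",over(w,200,110,120,120,5,lc))
E
```

```text
[ 0.45522443 -0.24041766  0.038     ] [ 0.4554261 -0.2403984  0.074    ]
```

View pics/ov3.png

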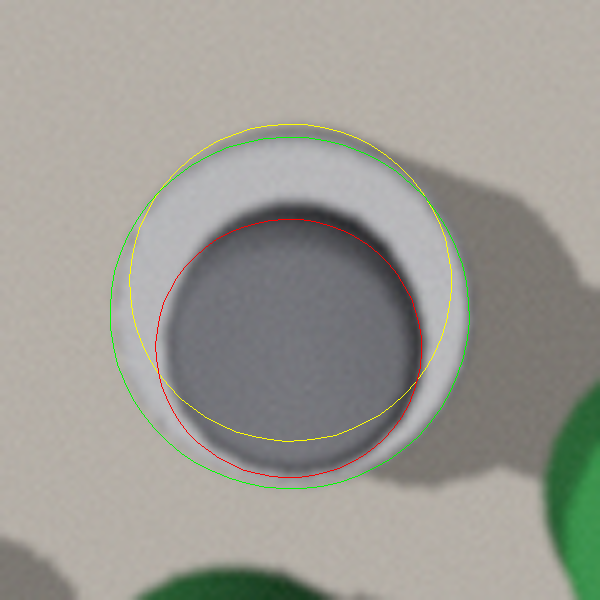

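```bash
python3 -m handwheel '-1 -2 30 0 0 0 85; -2 -2 60 0 0 0 85; -2 -2 90 0 0 0 85; -2 -2 90 0 0 0 85; -2 -2 90 0 0 0 85' 20
python3 sh.py .4528 -.240 .040
```

```text
clock: 2.28
tcp_pos: [0.4536, -0.239, 0.1113]
orientation: [-2.529, 1.864, -0.002]
contact_force: [0.3, -0.2, 0.8]
grip_width: 0.0849
2.275 [ 0.4536 -0.239   0.1113] F [ 0.3 -0.2  0.8] w 0.0849 j [ 0.52  0.38 -0.19  2.04  0.1   0.73 -1.  ]
tool axes
 [[ 0.296 -0.955  0.001]
 [-0.955 -0.296 -0.001]
 [ 0.001 -0.001 -1.   ]]
shift mm [ 0.7  1.1 71.3]
level turn deg [-0.05 -0.05  0.  ]
```

```bash
python3 -m handwheel '0 1 20 0 0 0 85; 1 1 40 0 0 0 85; 1 1 60 0 0 0 85; 1 1 70 0 0 0 85; 1 1 70 0 0 0 85; 1 1 70 0 0 0 85' 20
python3 sh.py .4528 -.240 .040
python3 - <<'E'
from h import *
save("wrist","pics/w2.png")
E
```

```text
clock: 3.02
tcp_pos: [0.4533, -0.2396, 0.0413]
orientation: [-2.53, 1.862, -0.002]
contact_force: [0.1, -0.9, 0.7]
grip_width: 0.0849
3.025 [ 0.4533 -0.2396  0.0413] F [ 0.1 -0.9  0.7] w 0.0849 j [ 0.5   0.49 -0.17  2.08  0.14  0.58 -1.04]
tool axes
 [[ 0.297 -0.955  0.001]
 [-0.955 -0.297 -0.001]
 [ 0.001 -0.001 -1.   ]]
shift mm [0.2 0.6 1.3]
level turn deg [-0.07 -0.06  0.  ]
```

View pics/w2.png

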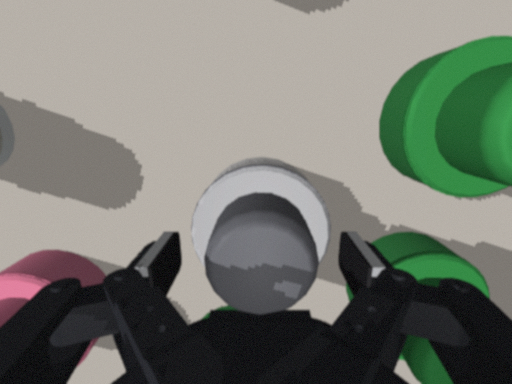

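The cap (261,260) is centred between the pads (180 and 340), so I'll close gently at the lowest force.

```bash
python3 -m handwheel '0 0 0 0 0 0 75; 0 0 0 0 0 0 66; 0 0 0 0 0 0 60; 0 0 0 0 0 0 56; 0 0 0 0 0 0 54; 0 0 0 0 0 0 54; 0 0 0 0 0 0 54; 0 0 0 0 0 0 54' 20
python3 - <<'E'
from h import *
save("wrist","pics/w3.png"); f=save("scene","pics/s3.png")
E
python3 sh.py .4528 -.240 .2
```

```text
clock: 4.08
tcp_pos: [0.4527, -0.2394, 0.0406]
orientation: [2.53, -1.862, 0.001]
contact_force: [-1.1, -0.3, 4.7]
grip_width: 0.0553
4.175 [ 0.4527 -0.2394  0.0406] F [-0.7  1.4  5.1] w 0.0556 j [ 0.5   0.49 -0.17  2.08  0.14  0.58 -1.04]
tool axes
 [[ 0.297 -0.955  0.   ]
 [-0.955 -0.297 -0.   ]
 [ 0.    -0.    -1.   ]]
shift mm [   0.6    0.  -159.4]
level turn deg [-0.01 -0.02  0.  ]
```

View pics/w3.png

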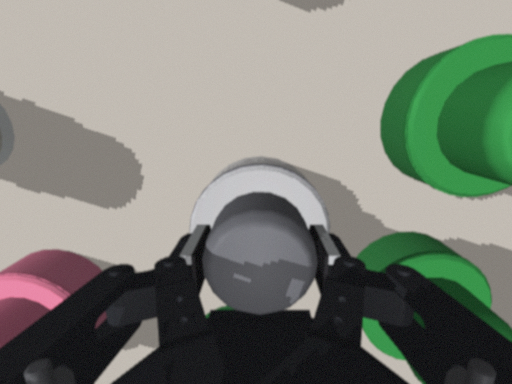

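```bash
python3 -m handwheel '0 0 0 0 0 0 50; 0 0 -3 0 0 0 50; 0 0 -8 0 0 0 50; 0 0 -20 0 0 0 50; 0 0 -20 0 0 0 50'
python3 sh.py .4528 -.240 .2
python3 - <<'E'
from h import *
f=save("scene","pics/s4.png"); cv2.imwrite("pics/s4c.png",cv2.resize(f["pixels"][60:180,190:340,::-1],None,fx=4,fy=4))
E
```

```text
clock: 4.8
tcp_pos: [0.4534, -0.2397, 0.0615]
orientation: [-2.53, 1.862, -0.003]
contact_force: [0.1, -0.2, -0.1]
grip_width: 0.0552
4.8 [ 0.4534 -0.2397  0.0615] F [ 0.1 -0.2 -0.1] w 0.0552 j [ 0.51  0.46 -0.17  2.07  0.13  0.63 -1.03]
tool axes
 [[ 0.297 -0.955  0.002]
 [-0.955 -0.297 -0.001]
 [ 0.001 -0.002 -1.   ]]
shift mm [   0.3    0.5 -138.5]
level turn deg [-0.1  -0.08  0.  ]
```

View pics/s4c.png

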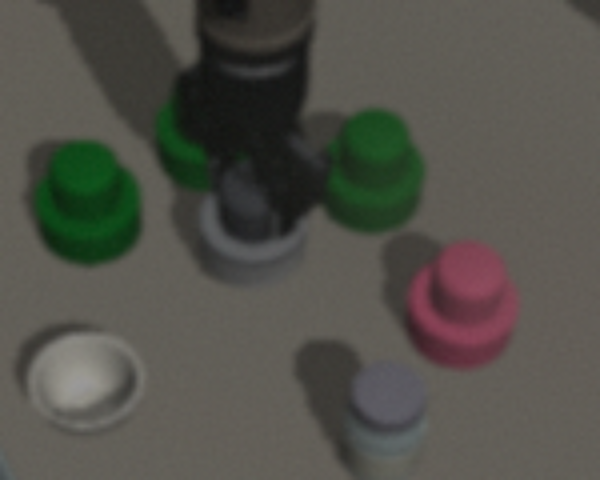

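The crop shows the lid upright between the fingers (about (250,235)), lifted clear, with its neighbours unmoved. I'll lift it further.

```bash
python3 -m handwheel '0 0 -20 0 0 0 50; 0 0 -50 0 0 0 50; 0 0 -85 0 0 0 50; 0 0 -120 0 0 0 50; 0 0 -135 0 0 0 50; 0 0 -140 0 0 0 50; 0 0 -140 0 0 0 50'
python3 sh.py .592 .2435 .2
```

```text
clock: 5.72
tcp_pos: [0.4521, -0.2391, 0.1994]
orientation: [2.53, -1.862, -0.002]
contact_force: [0.1, -1.3, -1.0]
grip_width: 0.0551
5.725 [ 0.4521 -0.2391  0.1994] F [ 0.1 -1.3 -1. ] w 0.0551 j [ 0.54  0.26 -0.2   1.96  0.06  0.93 -0.97]
tool axes
 [[ 0.297 -0.955 -0.001]
 [-0.955 -0.297  0.001]
 [-0.001  0.001 -1.   ]]
shift mm [-419.2 -277.    -0.5]
level turn deg [0.06 0.05 0.  ]
```

```bash
python3 sh.py .49 .212 .2; python3 -m handwheel '-20 -8 0 0 0 0 50; -55 -22 0 0 0 0 50; -95 -38 0 0 0 0 50; -140 -56 0 0 0 0 50; -185 -74 0 0 0 0 50; -230 -92 0 0 0 0 50; -275 -110 0 0 0 0 50; -315 -130 0 0 0 0 50; -350 -150 0 0 0 0 50; -375 -165 0 0 0 0 50; -390 -170 0 0 0 0 50; -390 -170 0 0 0 0 50'
python3 sh.py .592 .2435 .2
python3 - <<'E'
from h import *
save("wrist","pics/w5.png")
E
```

```text
5.725 [ 0.4521 -0.2391  0.1994] F [ 0.1 -1.3 -1. ] w 0.0551 j [ 0.54  0.26 -0.2   1.96  0.06  0.93 -0.97]
tool axes
 [[ 0.297 -0.955 -0.001]
 [-0.955 -0.297  0.001]
 [-0.001  0.001 -1.   ]]
shift mm [-4.195e+02 -1.703e+02 -4.000e-01]
level turn deg [0.06 0.05 0.  ]
clock: 7.22
tcp_pos: [0.4982, 0.1841, 0.1994]
orientation: [2.531, -1.859, -0.002]
contact_force: [-0.1, -0.9, -0.2]
grip_width: 0.0553
7.225 [0.4982 0.1841 0.1994] F [-0.1 -0.9 -0.2] w 0.0553 j [-0.1   0.31 -0.45  1.91  0.16  0.96 -1.89]
tool axes
 [[ 0.299 -0.954 -0.002]
 [-0.954 -0.299 -0.   ]
 [-0.     0.002 -1.   ]]
shift mm [ -28.6 -107.3   -0.8]
level turn deg [0.11 0.01 0.  ]
```

View pics/w5.png

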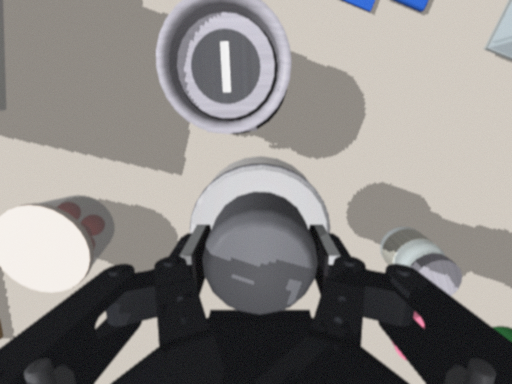

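```bash
cat > b.py <<'E'
from ov import *
import sys
w=load(sys.argv[1]);G=eval(sys.argv[2]);L=eval(sys.argv[3])
b=float(sys.argv[4])
c=[(G,.056,.105,(0,255,0)),(G,.0425,.091,(0,0,255)),(L,.042,b+.038,(0,255,0)),(L,.028,b+.07,(0,0,255)),(L,.042,b,(0,255,255))]
cv2.imwrite(sys.argv[5],over(w,140,0,200,200,4,c)[:,:] if len(sys.argv)<7 else over(w,*eval(sys.argv[6]),c))
E
python3 b.py pics/w5.npy "(.592,.2435)" "(.4982,.1841)" .159 pics/ov5.png "140,0,200,150,4"
python3 b.py pics/w5.npy "(.592,.2435)" "(.4982,.1841)" .159 pics/ov5b.png "160,140,200,180,3"
```

```text
(no output)
```

View pics/ov5.png

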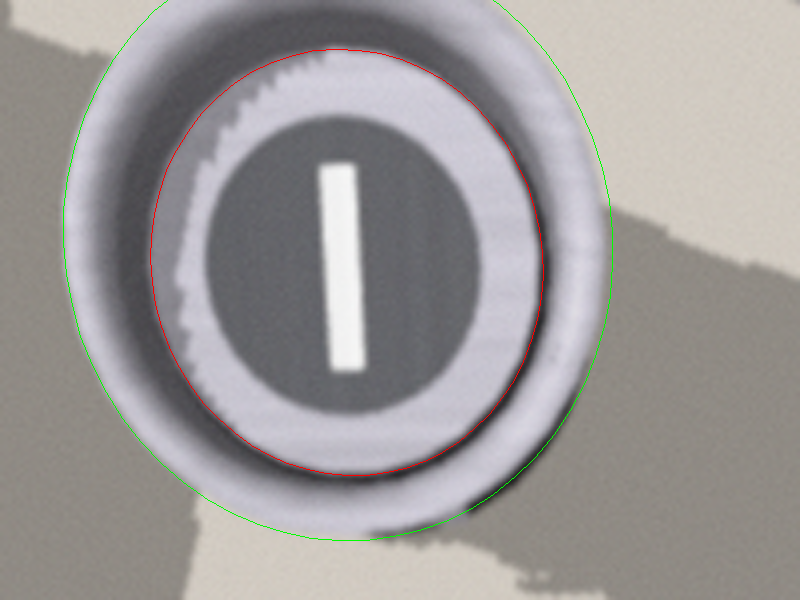

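View pics/ov5b.png

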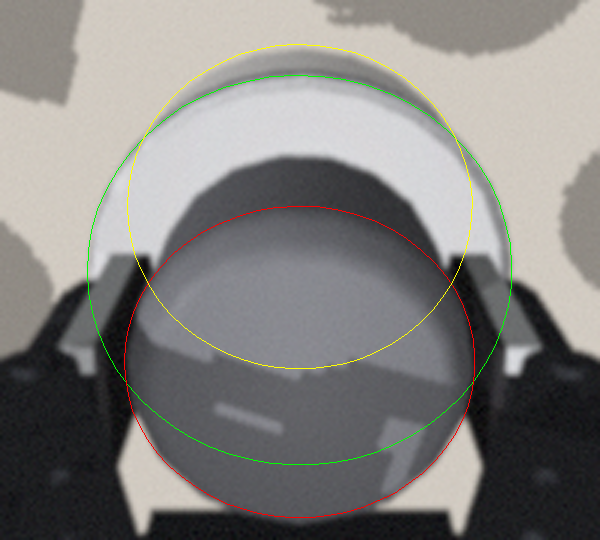

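```bash
python3 -m handwheel '-8 -25 0 0 0 0 50; -18 -60 0 0 0 0 50; -26 -95 0 0 0 0 50; -29 -107 0 0 0 0 50; -29 -107 0 0 0 0 50; -29 -107 0 0 0 0 50'
python3 sh.py .592 .2435 .155
python3 - <<'E'
from h import *
save("wrist","pics/w6.png")
E
```

```text
clock: 8.02
tcp_pos: [0.5916, 0.2418, 0.2001]
orientation: [2.528, -1.862, -0.0]
contact_force: [0.2, -0.4, -0.1]
grip_width: 0.0552
8.025 [0.5916 0.2418 0.2001] F [ 0.2 -0.4 -0.1] w 0.0552 j [-0.18  0.48 -0.42  1.65  0.22  1.05 -1.94]
tool axes
 [[ 0.297 -0.955 -0.001]
 [-0.955 -0.297 -0.001]
 [ 0.001  0.001 -1.   ]]
shift mm [-1.6 -0.9 45.1]
level turn deg [ 0.07 -0.05 -0.  ]
```

View pics/w6.png

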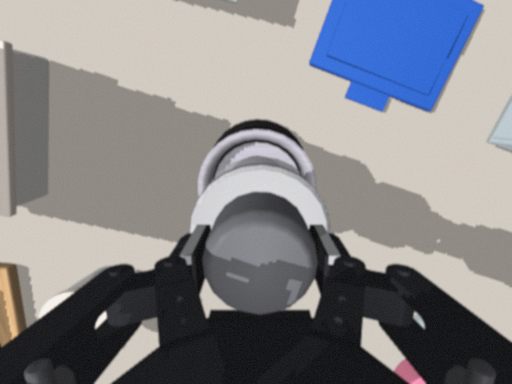

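The rim behind the lid is centred at column ~256 and the lid at ~260. That matches the small y correction still to make. I'll descend to just above the rim.

```bash
python3 -m handwheel '-1 -1 15 0 0 0 50; -2 -1 32 0 0 0 50; -2 -1 48 0 0 0 50; -2 -1 50 0 0 0 50; -2 -1 50 0 0 0 50; -2 -1 50 0 0 0 50'
python3 sh.py .592 .2435 .133
python3 - <<'E'
from h import *
save("wrist","pics/w7.png");save("scene","pics/s7.png");save("top","pics/t7.png")
E
python3 b.py pics/w7.npy "(.592,.2435)" "(.592,.2435)" .110 pics/ov7.png "160,100,200,180,3"
python3 b.py pics/s7.npy "(.592,.2435)" "(.592,.2435)" .110 pics/ov7s.png "240,200,120,120,5"
```

```text
clock: 8.82
tcp_pos: [0.5933, 0.2456, 0.1509]
orientation: [-2.529, 1.862, -0.001]
contact_force: [-0.3, 0.6, -0.9]
grip_width: 0.0554
8.825 [0.5933 0.2456 0.1509] F [-0.3  0.6 -0.9] w 0.0554 j [-0.19  0.54 -0.41  1.69  0.25  0.97 -1.96]
tool axes
 [[ 0.297 -0.955  0.001]
 [-0.955 -0.297  0.001]
 [-0.    -0.001 -1.   ]]
shift mm [ 1.6  1.9 17.9]
level turn deg [-0.07  0.01 -0.  ]
```

View pics/ov7.png

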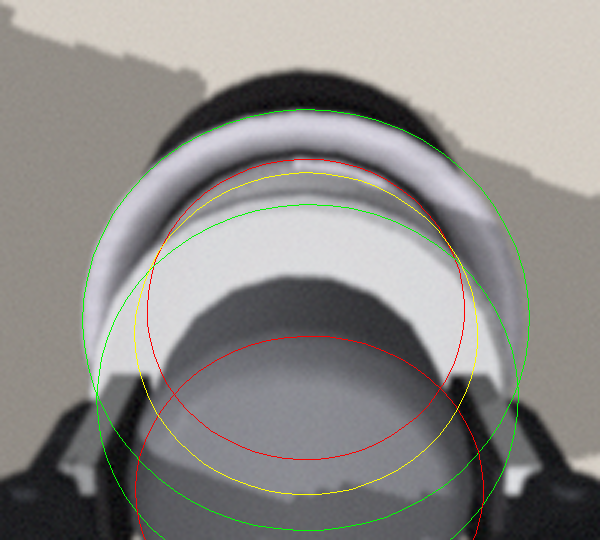

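View pics/ov7s.png

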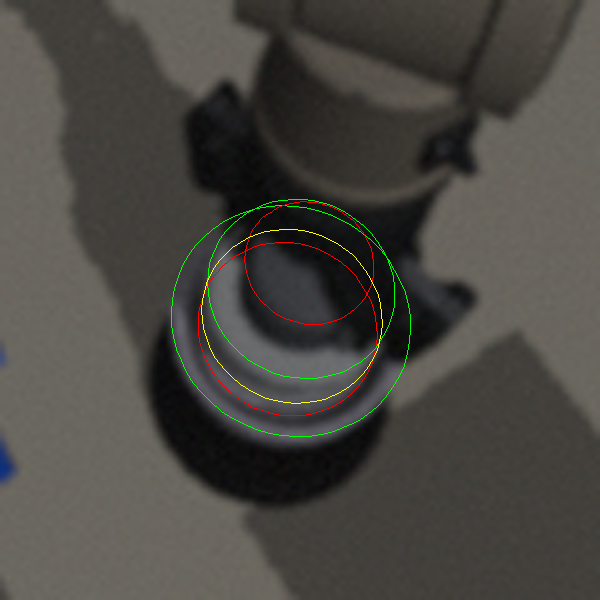

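```bash
python3 -m handwheel '1 1 4 0 0 0 50; 1 1 8 0 0 0 50; 1 1 12 0 0 0 50; 1 1 16 0 0 0 50; 1 1 16 0 0 0 50'
python3 sh.py .592 .2435 .1316
python3 - <<'E'
from h import *
save("wrist","pics/w8.png")
for _ in range(3): o=readout.get_obs(); print(o["contact_force"].round(2),o["tcp_pos"].round(4)); grab_frame("wrist")
E
python3 b.py pics/w8.npy "(.592,.2435)" "(.592,.2435)" .094 pics/ov8.png "160,100,200,180,3"
```

```text
clock: 9.6
tcp_pos: [0.592, 0.2439, 0.1338]
orientation: [2.53, -1.862, -0.001]
contact_force: [-0.8, -0.4, -0.6]
grip_width: 0.0553
9.6 [0.592  0.2439 0.1338] F [-0.8 -0.4 -0.6] w 0.0553 j [-0.19  0.55 -0.4   1.71  0.26  0.94 -1.97]
tool axes
 [[ 0.297 -0.955 -0.001]
 [-0.955 -0.297 -0.   ]
 [ 0.     0.001 -1.   ]]
shift mm [0.4 0.1 2.2]
level turn deg [ 0.05 -0.   -0.  ]
[-0.79 -0.16  0.12] [0.5922 0.244  0.1341]
[ 0.29  0.73 -0.92] [0.5923 0.2441 0.1343]
[ 0.11  0.15 -0.33] [0.5923 0.2441 0.1344]
```

View pics/ov8.png

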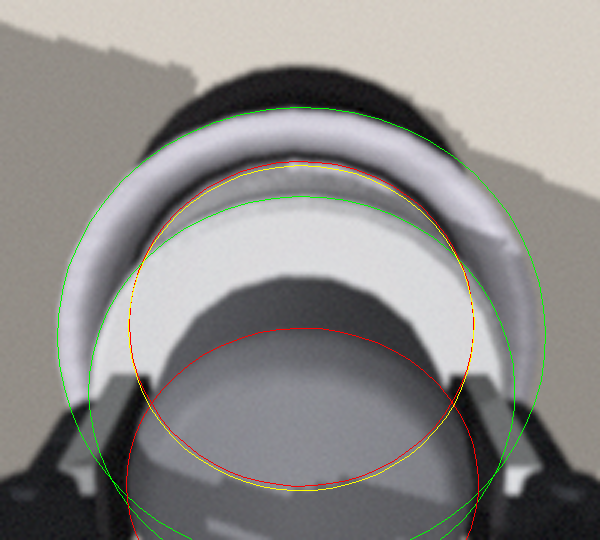

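The lid is centred in the mouth, about 3 mm above the seat. I'll go down slowly and watch the force.

```bash
python3 -m handwheel '0 0 1 0 0 0 50; 0 0 2 0 0 0 50; 0 0 3 0 0 0 50; 0 0 4 0 0 0 50; 0 0 4 0 0 0 50; 0 0 4 0 0 0 50'
cat > m.py <<'E'
from h import *
F=[];P=[];R=[]
for _ in range(8):
    o=readout.get_obs();F.append(o["contact_force"]);P.append(o["tcp_pos"]);R.append(o["grip_width"]);grab_frame("scene")
print(o["clock"],"F",np.mean(F,0).round(2),np.std(F,0).round(2),"P",np.mean(P,0).round(4),"w",np.mean(R).round(4))
E
python3 m.py
```

```text
clock: 10.55
tcp_pos: [0.5923, 0.2441, 0.1304]
orientation: [-2.53, 1.862, -0.0]
contact_force: [-0.1, -1.6, 1.7]
grip_width: 0.0553
10.9 F [-0.76 -0.39  1.79] [0.52 0.76 0.41] P [0.5923 0.244  0.1304] w 0.0553
```

```bash
python3 -m handwheel '0 0 1 0 0 0 50; 0 0 2 0 0 0 50; 0 0 3 0 0 0 50; 0 0 4 0 0 0 50; 0 0 4 0 0 0 50; 0 0 4 0 0 0 50'
python3 m.py
```

```text
clock: 11.7
tcp_pos: [0.5923, 0.2441, 0.1264]
orientation: [-2.53, 1.862, -0.0]
contact_force: [-2.0, -1.6, 2.8]
grip_width: 0.0553
12.05 F [-1.04 -1.07  3.8 ] [0.5  0.43 0.42] P [0.5923 0.2441 0.1264] w 0.0552
```

```bash
python3 -m handwheel '0 0 1 0 0 0 50; 0 0 2 0 0 0 50; 0 0 2.5 0 0 0 50; 0 0 2.5 0 0 0 50; 0 0 2.5 0 0 0 50'
python3 m.py
python3 - <<'E'
from h import *
save("wrist","pics/w9.png");save("scene","pics/s9.png");save("top","pics/t9.png")
E
python3 b.py pics/w9.npy "(.592,.2435)" "(.592,.2435)" .083 pics/ov9.png "160,100,200,180,3"
```

```text
clock: 12.72
tcp_pos: [0.5923, 0.244, 0.1238]
orientation: [-2.53, 1.862, -0.0]
contact_force: [-1.1, -1.0, 4.7]
grip_width: 0.055
13.075 F [-0.74 -0.85  4.43] [0.51 0.53 0.58] P [0.5923 0.244  0.1238] w 0.0553
```

View pics/ov9.png

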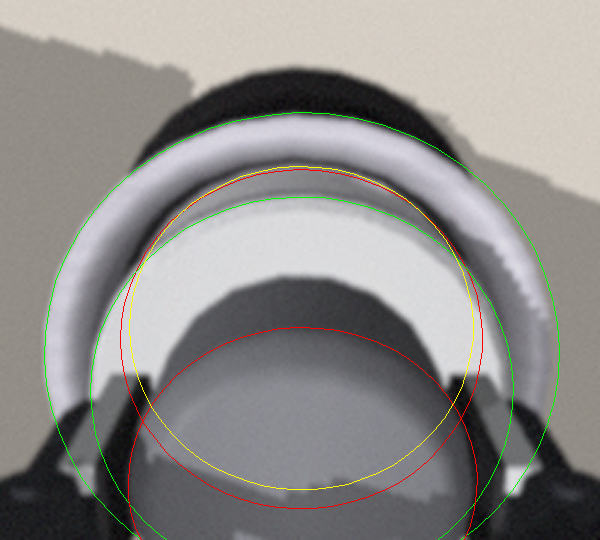

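View pics/s9.png

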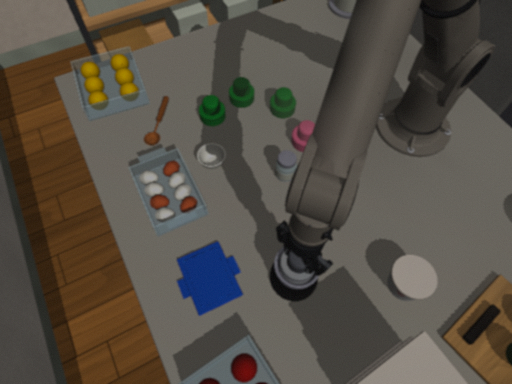

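View pics/t9.png

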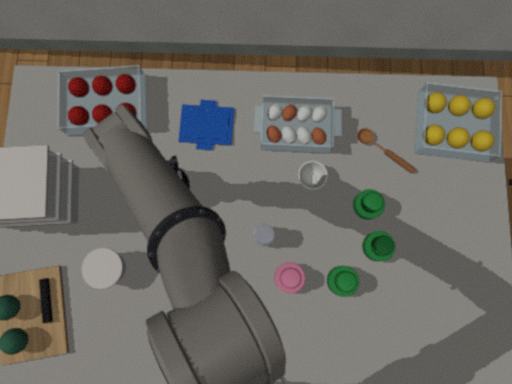

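```bash
python3 -c "
from bench import workorder
print(workorder.hand_in())"
```

```text
the job is handed in; nothing more can be done
None
```

I gripped the grey-capped lid by its cap and set it upright in the grinder's mouth. I then pressed it to about half travel and handed the job in at about 13 s of the 45 s, with the fingers still holding it there. `hand_in()` gives no verdict, so the outcome below rests on my own last checks.

- **Press depth:** about 7.5–8 mm. The TCP is at z 0.1238 m against about 0.1316 m expected at first touch. The upward force is about 4.4 N, or about 5 N against an off-contact reading of about −0.5 N; that matches the spring at half travel.
- **Grip:** I used the gripper's 20 N minimum, intended as about 10 N a finger. The opening stayed at 55.3 mm, and the lid showed no slip in the wrist image. The finger force itself is not measured.
- **Position:** the lid looks upright and within about 2 mm of the mouth's axis. At the start the scene camera put the grinder about 5–9 mm from where the top camera did, so I took a compromise, which the wrist camera confirmed to about 1 mm.
- **Other things on the table:** those in view in the last scene and top pictures are where they were at the start.

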